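Clip a wide caption holder into the display rail and hold it home

TASK

The caption rail on the display plinth is still set for narrow captions: slide its size stop outwards, away from the fixed end of the pocket, right up to its end stop. Then take the wide caption holder from the wooden rack, push it upright down behind the lip of the rail until its foot sits fully home on the floor of the pocket, and finish while still holding it firmly pressed down there, so that I can tighten the clamp screws. Leave the narrow holders in the rack, and the ink jar and the paper cup where they are.

Things in the scene. Friction and masses are not known exactly. Their poses are not given: they have to be found in the camera images.
- size_stop (a joint): sliding size stop of the caption rail, a grey plastic saddle riding on top of the rail, with an upright ribbed grip. Value in m along the pocket's +y: 0 = pocket narrowest (22 mm), 0.090 = at the outer end stop (pocket 112 mm). Starts at 0.005 to 0.045. Slides with about 2 N, stays where it is left.
- stop_grip (a point): middle of the size stop's grip, a post 14 x 14 mm in plan, 40 mm tall (its top 17 mm above this point); 52 mm above the pocket floor. The saddle under it is 29 mm (x) by 16 mm (y), its top 23 mm below this point. Axes as pocket; it slides along +y to open.
- pocket (a point): middle of the pocket's floor with the size stop at its end, 18 mm above the table; in x the middle of an 8 mm holder touching the lip. x points across the rail to the public side (back wall to lip), y along the rail from the fixed end (face at y = -56 mm) to the size stop (face at y = +56 mm when fully open), z up.
- lip (a point): middle of the top edge of the aluminium lip, at x = +9, y = 0, z = +20 mm from pocket. The lip's inner face is at x = +4 mm, upright to z = 14 mm, then flared outwards. The low back wall opposite is at x = -15 to -12 mm, 20 mm high over the floor; the fixed end, and the end stop at y = 72 to 82 mm, are 22 mm high.
- clamp_strip (a joint): steel strip in the pocket, lightly sprung towards the lip (value in m it is pushed back, to 0.005). At rest it leaves 6 mm to the lip; its upper edge slopes back, making a mouth 16 mm wide. This side gives, the lip does not. Pushing the 8 mm holder down past it takes about 2 to 7 N, from 15 mm above the floor down; resistance rises steeply at the floor.
- seat: rubber strip that is the floor of the pocket, 112 mm (y) by 16 mm (x); fixed to the plinth, its top is the height of pocket. A good press on it is about 10 N.
- wide_holder_mid (a point): centre of the wide caption holder, an upright black plastic plate with a white card in each face: 100 mm wide (y), 8 mm thick (x), 92 mm tall (z); this point is half-way up, 46 mm above the foot. The foot is bevelled 2 mm. 80 to 150 g. Both faces are alike. It stands in one of the three slots of the rack.
- wide_holder: the same wide holder, origin at the middle of its foot edge.
- rack: light wooden block 166 mm (x) by 124 mm (y), 30 mm high, origin under its centre; does not move. Three slots along y, 10.5 mm wide and 20 mm deep (slot floor 10 mm above the table) at x = -52, 0 and +52 mm, each with one caption holder.
- narrow_holder_1: a narrow caption holder in the rack, 60 mm wide, 8 mm thick, 92 mm tall, otherwise like the wide one; origin at its foot. To be left.
- narrow_holder_2: the other narrow caption holder in the rack, the same. To be left.
- plinth: wooden plinth 150 mm (x) by 340 mm (y), 15 mm thick, fixed, origin under its centre. The pocket of the rail lies at x = +50, y = +60 mm; a closed light wooden pen case, 43 mm high at its top, is fixed at x = -62 to -22, y = -158 to -6 mm.
- ink_jar: closed ink jar, 50 mm across, about 45 mm tall, origin under its centre. To be left.
- paper_cup: open paper cup, 74 mm across, 95 mm tall, origin under its centre. To be left.
Not all that is in view belongs to the job. Leave any blue or pink look-alike of the wide_holder alone.

How it is judged:
On the way, in this order (a step that is already met when the one before it is completed fails the run):
1. the size stop has been slid to its outer end stop (value of joint size_stop above 0.086 m), for 0.2 s.
2. the wide holder's foot is behind the lip, in the pocket (z of wide_holder in the frame of pocket below 0.008 m and x of wide_holder in the frame of pocket between -0.005 and 0.004 m and y of wide_holder in the frame of pocket between -0.009 and 0.009 m), for 0.1 s.
At the end, for the whole second after the job is handed in: Size stop at its outer end stop (within 6 mm); wide holder in the pocket behind the lip, upright and in line with the rail within 6 degrees, foot within 2 mm of the pocket floor, at rest; the fingers still hold it and press it on the floor with over 3.5 N through the last second (value of joint size_stop above 0.084 m and z of wide_holder in the frame of pocket below 0.002 m and x of wide_holder in the frame of pocket between -0.005 and 0.004 m and y of wide_holder in the frame of pocket between -0.009 and 0.009 m and angle between wide_holder's own z axis and vertical below 0.1 rad and angle between the y axis of wide_holder and the y axis of pocket, either way round below 0.1 rad and contact force between wide_holder and seat above 3.5 N and contact force between the fingers and wide_holder above 2 N and linear speed of wide_holder below 0.01 m/s); the arm keeps its last pose, push and grip.
It fails at once if a narrow holder is moved by more than 2 cm (distance of any of narrow_holder_1, narrow_holder_2 from where it was at the start of the episode above 0.02 m).
It fails at once if the ink jar or the paper cup is moved by more than 2 cm (distance of any of ink_jar, paper_cup from where it was at the start of the episode above 0.02 m).
It also fails if it takes over 51 s, if anything falls off the work surface, if the arm or the gripper's body presses on something with over 40 N, if the wrist force passes 120 N, or if a joint passes its speed limit or range.

ROBOT

A 6-joint arm with a two-finger parallel gripper is mounted at the origin on the work surface. World frame = base frame: x ahead of the robot, y to its left, z up, the work surface at z = 0. Lengths are in m, angles in rad, forces in N, time in s.
With the tool pointing down it reaches from about 0.425 to 0.925 m from the base axis. Payload 12.5 kg.
Tool frame: the origin (TCP) lies between the finger pads; the fingertips stand 25 mm ahead of it and the grasp point (between the pads) lies 6 mm ahead of it; z points along the fingers, y is the line along which they close (so a half turn about z gives the same grasp; the last joint's range is limited). The gripper opens to 85 mm and grips with 20 to 120 N. Pads are 22 mm wide; open, the fingers measure 114 mm over their backs; the gripper's body (76 mm by 85 mm) begins 54 mm behind the grasp point. The pads swing forward as they close: fully open they stand 13 mm farther back than shut.
Start: joints at [1.108, 0.491, 1.559, -0, 1.092, -0.106], TCP at [0.218, 0.586, 0.256] pointing down, gripper open.
Joint ranges: [-3.1, 3.1], [-0.84, 2.19], [0.05, 2.79], [-1.13, 4.28], [0.06, 2.93], [-2.69, 2.69]. Speed limits (rad/s): [2.22, 2.22, 2.79, 3.14, 3.14, 3.14].

INTERFACE

Orientations are given as a unit quaternion [w, x, y, z].
In Python, from plant import robot, camera, camera_params, sign_off gives the robot as it stands. The module is installed in compiled form; this text tells all that it offers.
- The arm moves only by the tool carry_out, never from a script. Its argument "commands" is a list of rows, each a list of 3 entries, a list of its own where there are three numbers: the shift along the tool's x, y, z normalised to -1 to 1, where 1 is 15 cm, then the turn about the tool's z normalised to -1 to 1, where 1 is 90 degrees, then the finger opening in mm, from 0 to 85.4. In form: [[[tx, ty, tz], yaw, jaw], ...]. A call has exactly 10 rows; each row is the pose to reach, as a shift and turn from the pose commanded when the call began, along the tool's axes at that moment; what a row does not reach only later rows make up. A row lasts 1/8 s, in which the tool goes at most 62.5 mm and 10.7 degrees, less where a joint would pass 70% of its speed; a pose out of reach is approached as far as the arm can. A call with a number of a shift or a turn outside -1 to 1 is refused whole. A call with a gripper value outside its range is refused whole. The fingers move at their own pace and stop on an object; "newtons" is the grip in N (left out, the last holds). Time passes only in rows, so rows that repeat a pose let the fingers close, or fill a call up. It gives the time, the measured TCP pose, the force, the opening and the grip force at its end, in the units of the state.
- robot.read_state(): the state, without advancing time (a new reading comes with each control period).
- camera(name): name is "side" or "top" or "wrist"; returns (picture, depth): 400x640x3 uint8, red, green, blue; 400x640 float32, m along the optical axis (not along the pixel's ray), 0 where there is no reading.
- camera_params(name): a dict with "vertical_fov" (degrees; the focal length in pixels is half the picture's height over the tangent of half this angle, whatever the lens; pixels are square), "cx", "cy" (the principal point, pixels), "view" (4x4, takes a point from world to camera coordinates). Camera axes: x right, y down, z forward; pixel columns grow to the right and rows downward; lengths in m; the calibration is good to about 2 mm. The wrist camera is an equidistant fisheye: a pixel r from the principal point sees the ray r / f radians off the axis. A picture is of the moment at which its call begins: read the wrist's pose just before it. camera_params takes no time and is no camera call; for the wrist camera it gives the pose at the moment of the call.
- sign_off(): hands the job in; it is judged then, once.
The state is a dict: "time": time; "joints": joint angles; "dq": joint speeds; "effort": joint torques, N m; "position": TCP position; "orientation": TCP orientation; "contact_force": force on the tool from outside, world axes, zero at the start; "torque": the same for the moment, N m; "finger_gap": finger opening in m; "gripper_force": force on a finger pad.
Only numpy, scipy, OpenCV 4.12 (cv2) and the standard library are available. Lean on these libraries where they do the work, as an engineer would, in place of code of your own. Each camera call takes 0.05 s, during which the arm holds its last target. There are 200 camera calls.

## Working session

There is one attempt and no reset: what is moved stays moved. The work goes in short steps, Python scripts to look and compute and a tool call to move; the robot and the scene stay as the last step left them, time stands still between calls to the robot, and variables do not carry over. Pictures are saved under pics/ and viewed, at most 10 in all, crops included, and the job is handed in when it is done.

Besides the shell and the picture viewer there is one more tool, called after "Request:" as name([rows], argument=value, ...), one row to a line, values as JSON. carry_out: Moves the arm, as the interface text tells. Its arguments: {"type":"object","properties":{"commands":{"type":"array","items":{"type":"array"}},"newtons":{"type":"number"}},"required":["commands"]}

```bash
mkdir -p pics; cat > h.py <<'E'
import numpy as np, cv2
from plant import robot, camera, camera_params, sign_off
def world(name,dep,P=None):
    p=P or camera_params(name);H,W=dep.shape
    f=H/2/np.tan(np.radians(p["vertical_fov"])/2)
    v,u=np.mgrid[:H,:W];x=(u-p["cx"])/f;y=(v-p["cy"])/f
    T=np.linalg.inv(np.array(p["view"]))
    if name=="wrist":
        r=np.hypot(x,y);s=np.where(r>1e-9,np.tan(np.minimum(r,1.5))/np.maximum(r,1e-9),1);x=x*s;y=y*s
    c=np.stack([x*dep,y*dep,dep,np.ones_like(dep)],-1)
    return (c@T.T)[...,:3]
E
python3 - <<'E'
from h import *
s=robot.read_state();print(s)
for n in("top","side"):
    a,d=camera(n);cv2.imwrite(f"pics/{n}0.png",a[...,::-1]);np.savez(f"{n}0.npz",a=a,d=d,w=world(n,d));p=camera_params(n);print(n,p)
E
```

```text
{'time': 0.0, 'joints': array([ 1.10840256e+00,  4.91571437e-01,  1.55947827e+00,  1.50145768e-06,
        1.09169789e+00, -1.05600397e-01]), 'dq': array([-2.06823693e-03, -6.98093102e-05,  1.74345383e-03, -9.08467079e-04,
        1.23501199e-03,  2.39799091e-03]), 'effort': array([ 1.76958434e-03, -6.18448591e+01, -2.61591482e+01, -8.23862911e-05,
        4.09560351e-03,  4.14647695e-05]), 'position': array([0.21817917, 0.58545773, 0.25571042]), 'orientation': array([-1.62444092e-04,  1.77452246e-01,  9.84129243e-01, -5.54153969e-04]), 'contact_force': array([-0.21923631, -0.32136362, -0.18064244]), 'torque': array([ 0.00626715, -0.00127188,  0.05122342]), 'gripper_force': 0.0, 'finger_gap': 0.08558830103420631}
top {'vertical_fov': 43.146224928485715, 'cx': 317.08714509543785, 'cy': 196.4061183661746, 'view': array([[ 3.77859609e-04, -9.99999925e-01, -8.59620302e-05,
         1.01770879e-01],
       [-9.87770053e-01, -3.59835468e-04, -1.55917265e-01,
         5.81980618e-01],
       [ 1.55917222e-01,  1.43825556e-04, -9.87770115e-01,
         1.14239502e+00],
       [ 0.00000000e+00,  0.00000000e+00,  0.00000000e+00,
         1.00000000e+00]])}
side {'vertical_fov': 46.26504536304493, 'cx': 321.74816139462166, 'cy': 195.2514189531356, 'view': array([[ 0.81965606, -0.57282685,  0.00577392, -0.39610674],
       [-0.43418368, -0.62778392, -0.64604325,  0.36507154],
       [ 0.3736957 ,  0.52702632, -0.76327897,  0.77020985],
       [ 0.        ,  0.        ,  0.        ,  1.        ]])}
```

View pics/top0.png

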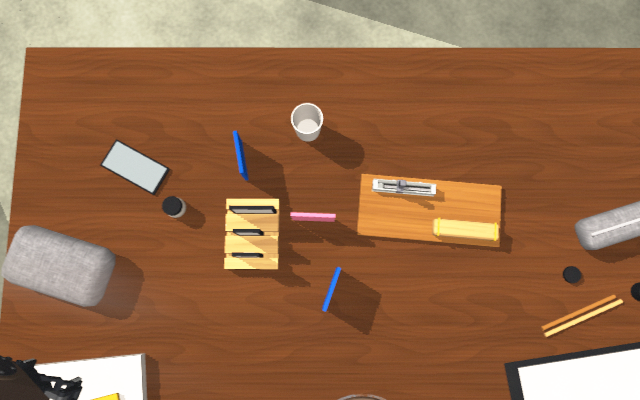

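View pics/side0.png

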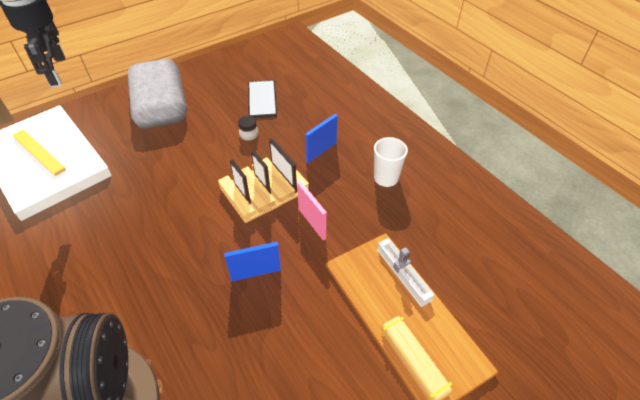

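The top view shows the wide holder at (252,209) in the rack's far slot, and the narrow holders at (248,232) and (247,254). The rail is at (404,187) with the stop near (401,185), and the pen case is at (466,230). The cup is at (307,122), the jar at (174,206), and the look-alikes are blue at (240,155) and (332,289) and pink at (313,216). The side view confirms this layout, with the grip at (404,258).

```bash
cat >> h.py <<'E'
def rect(P):
    P=np.asarray(P,float)[:,:2];(c,s,ang)=cv2.minAreaRect((P*1000).astype(np.float32));return np.round(c,1),np.round(s,1),round(ang,2)
E
python3 - <<'E'
from h import *
z=np.load("top0.npz");a,w=z["a"].astype(int),z["w"]
hsv=cv2.cvtColor(z["a"],cv2.COLOR_RGB2HSV)
def box(u0,v0,u1,v1,lo,hi,m=None):
    W=w[v0:v1,u0:u1].reshape(-1,3);k=(W[:,2]>lo)&(W[:,2]<hi)
    if m is not None:k&=m[v0:v1,u0:u1].reshape(-1)
    return W[k]
print("table z",np.median(w[300:340,200:300,2]))
for nm,b in dict(rack=(215,190,290,280,.022,.036),wide=(220,190,290,222,.085,.12),n1=(220,222,290,244,.085,.12),n2=(220,244,290,268,.085,.12),plinth=(350,165,510,250,.010,.020),rail=(360,170,450,205,.030,.050),grip=(360,165,450,205,.075,.1),case=(425,210,505,245,.036,.05)).items():
    P=box(*b);print(nm,len(P),rect(P) if len(P)>3 else"",np.median(P,0).round(4) if len(P) else "")
z=np.load("side0.npz");w=z["w"]
P=w[235:275,385:425].reshape(-1,3);k=(P[:,2]>.062)&(P[:,2]<.1);print("side grip",k.sum(),rect(P[k]),np.median(P[k],0),P[k].max(0))
P=w[130:215,215:310].reshape(-1,3)
k=(P[:,2]>.06);Q=P[k]; print("holders side",k.sum()); 
for lo in(.45,.5,.55,.6,.65,.7):
  m=(Q[:,0]>=lo)&(Q[:,0]<lo+.05)
  if m.sum()>3: print(lo,m.sum(),Q[m].min(0),Q[m].max(0))
E
```

```text
table z 0.0009642074853450922
rack 2759 (array([497.2, 256.2]), array([163.2, 125.3]), 0.03) [0.4857 0.2546 0.0311]
wide 206 (array([547.8, 248.5]), array([ 8.6, 99.5]), 0.49) [0.5468 0.2464 0.1021]
n1 120 (array([496.3, 258.3]), array([ 8.1, 59.1]), 0.05) [0.4957 0.2563 0.103 ]
n2 111 (array([443.9, 259. ]), array([ 7.2, 59.7]), 0.81) [0.4447 0.2579 0.1024]
plinth 6517 (array([ 555.1, -168.8]), array([340.6, 150.7]), 85.01) [ 0.5582 -0.1534  0.0161]
rail 464 (array([ 607.2, -104.9]), array([148.8,  29. ]), 86.28) [ 0.6054 -0.1105  0.0385]
grip 47 (array([606.7, -93.5]), array([13.6, 15.6]), 1.37) [ 0.6061 -0.0932  0.0874]
case 1101 (array([ 505.7, -245.5]), array([150.7,  40.6]), 85.08) [ 0.5055 -0.2444  0.0439]
side grip 107 (array([606.8, -94.4]), array([14.9, 14.8]), 85.6) [ 0.60356863 -0.09594545  0.08013197] [ 0.61434166 -0.08668351  0.08927639]
holders side 1244
0.45 250 [0.45008109 0.2271252  0.06008741] [0.49998479 0.29012498 0.10509021]
0.5 591 [0.50004128 0.11114642 0.0600129 ] [0.54995008 0.30017761 0.10563314]
0.55 58 [0.55000923 0.19785551 0.06101824] [0.55409653 0.29704519 0.10511033]
0.6 62 [0.62745084 0.26878969 0.06115345] [0.64150526 0.27959781 0.09474075]
```

```bash
python3 - <<'E'
import cv2
a=cv2.imread("pics/top0.png");b=cv2.imread("pics/side0.png")
import numpy as np
x=cv2.resize(a[165:205,355:450],None,fx=8,fy=8,interpolation=2)
y=cv2.resize(a[190:280,215:295],None,fx=3,fy=3)
im=np.zeros((600,800,3),np.uint8);im[:320,:760]=x;im[325:595,:240]=y
y=cv2.resize(b[230:310,365:445],None,fx=3.3,fy=3.3);im[325:325+y.shape[0],260:260+y.shape[1]]=y
y=cv2.resize(b[130:220,210:310],None,fx=2.6,fy=2.6);im[325:325+y.shape[0],530:530+y.shape[1]]=y
cv2.imwrite("pics/crop0.png",im)
E
```

```text
(no output)
```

View pics/crop0.png

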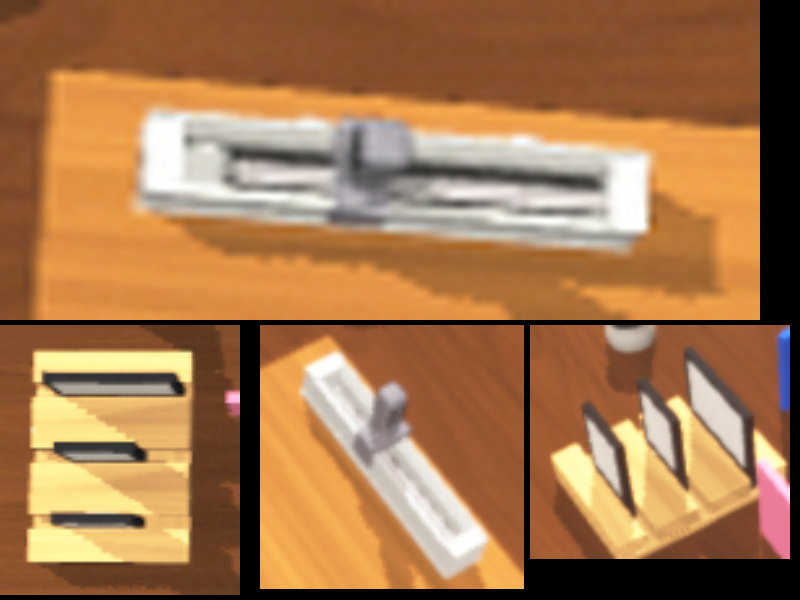

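The zoomed crop shows the stop's grip at (380,145) of the rail panel, with free travel to the left towards the end stop. The wide holder is in the upper slot of the rack panel. The plinth yaw is −5° and the pocket is at about (0.610, −0.113). I'm heading for the stop now.

Request:
carry_out([
  [[-0.12,-0.1,0],0.1,50],
  [[-0.25,-0.21,0],0.21,50],
  [[-0.38,-0.32,0],0.31,50],
  [[-0.5,-0.42,0],0.42,50],
  [[-0.62,-0.52,0],0.52,50],
  [[-0.75,-0.62,0],0.62,50],
  [[-0.88,-0.73,0],0.73,50],
  [[-1,-0.83,0],0.829,50],
  [[-1,-0.83,0],0.829,50],
  [[-1,-0.83,0],0.829,50],
], newtons=25)

```text
time: 1.35
position: [0.3152, 0.417, 0.2563]
orientation: [-0.0, 0.737, 0.676, 0.0]
contact_force: [0.0, 0.4, -0.7]
finger_gap: 0.0501
gripper_force: 0.0
```

Request:
carry_out([
  [[-0.12,0.09,0],0,50],
  [[-0.25,0.18,0],0,50],
  [[-0.38,0.27,0],0,50],
  [[-0.5,0.36,0],0,50],
  [[-0.62,0.45,0],0,50],
  [[-0.75,0.53,0],0,50],
  [[-0.88,0.62,0],0,50],
  [[-1,0.7,0],0,50],
  [[-1,0.7,0],0,50],
  [[-1,0.7,0],0,50],
])

```text
time: 2.6
position: [0.4065, 0.2587, 0.2563]
orientation: [-0.0, 0.737, 0.676, 0.0]
contact_force: [0.2, 0.6, 0.1]
finger_gap: 0.0503
gripper_force: 0.0
```

Request:
carry_out([
  [[-0.12,0.09,0],0,50],
  [[-0.25,0.18,0],0,50],
  [[-0.38,0.27,0],0,50],
  [[-0.5,0.36,0],0,50],
  [[-0.62,0.45,0],0,50],
  [[-0.75,0.53,0],0,50],
  [[-0.88,0.62,0],0,50],
  [[-1,0.7,0],0,50],
  [[-1,0.7,0],0,50],
  [[-1,0.7,0],0,50],
])

```text
time: 3.85
position: [0.4977, 0.1002, 0.2562]
orientation: [-0.0, 0.737, 0.676, -0.0]
contact_force: [0.7, -0.4, -0.2]
finger_gap: 0.0499
gripper_force: 0.0
```

Request:
carry_out([
  [[-0.12,0.09,0.05],0,50],
  [[-0.25,0.18,0.1],0,50],
  [[-0.38,0.27,0.15],0,50],
  [[-0.5,0.36,0.2],0,50],
  [[-0.62,0.45,0.25],0,50],
  [[-0.75,0.53,0.3],0,50],
  [[-0.88,0.62,0.35],0,50],
  [[-1,0.7,0.4],0,50],
  [[-1,0.7,0.4],0,50],
  [[-1,0.7,0.4],0,50],
])

```text
time: 5.1
position: [0.5894, -0.0593, 0.1962]
orientation: [-0.0, 0.738, 0.675, -0.0]
contact_force: [-0.8, 0.2, -0.1]
finger_gap: 0.0502
gripper_force: 0.0
```

Request:
carry_out([
  [[-0.12,0.07,0],0,50],
  [[-0.227,0.137,0],0,50],
  [[-0.227,0.137,0.1],0,50],
  [[-0.227,0.137,0.25],0,50],
  [[-0.227,0.137,0.4],0,50],
  [[-0.227,0.137,0.55],0,50],
  [[-0.227,0.137,0.7],0,50],
  [[-0.227,0.137,0.78],0,50],
  [[-0.227,0.137,0.78],0,50],
  [[-0.227,0.137,0.78],0,50],
])

```text
time: 6.35
position: [0.6072, -0.0951, 0.0798]
orientation: [0.0, 0.738, 0.675, 0.0]
contact_force: [-0.1, -0.1, 0.2]
finger_gap: 0.05
gripper_force: 0.0
```

Request:
carry_out([
  [[0,0,0],0,4],
  [[0,0,0],0,4],
  [[0,0,0],0,4],
  [[0,0,0],0,4],
  [[0,0,0],0,4],
  [[0,0,0],0,4],
  [[0,0,0],0,4],
  [[0,0,0],0,4],
  [[0,0,0],0,4],
  [[0,0,0],0,4],
], newtons=25)

```text
time: 7.6
position: [0.6062, -0.095, 0.08]
orientation: [-0.001, 0.738, 0.675, -0.0]
contact_force: [-5.9, -0.1, 6.9]
finger_gap: 0.0137
gripper_force: 27.3
```

Request:
carry_out([
  [[0.03,0,0],0,4],
  [[0.08,0,0],0,4],
  [[0.13,0,0],0,4],
  [[0.18,0,0],0,4],
  [[0.23,0,0],0,4],
  [[0.27,0,0],0,4],
  [[0.3,0,0],0,4],
  [[0.32,0,0],0,4],
  [[0.32,0,0],0,4],
  [[0.32,0,0],0,4],
])

```text
time: 8.85
position: [0.6102, -0.0493, 0.0799]
orientation: [0.0, 0.738, 0.675, -0.001]
contact_force: [-9.9, -15.3, 6.5]
finger_gap: 0.0136
gripper_force: 27.3
```

Request:
carry_out([
  [[0.3,0,0],0,50],
  [[0.3,0,0],0,50],
  [[0.3,0,0],0,50],
  [[0.3,0,-0.1],0,50],
  [[0.25,0,-0.25],0,50],
  [[0.15,0,-0.45],0,50],
  [[0,0,-0.7],0,50],
  [[-0.12,0,-0.9],0,50],
  [[-0.12,0,-1],0,50],
  [[-0.12,0,-1],0,50],
])

```text
time: 10.1
position: [0.6097, -0.0651, 0.2302]
orientation: [0.001, 0.738, 0.675, 0.001]
contact_force: [-0.7, 0.4, -1.0]
finger_gap: 0.0502
gripper_force: 0.0
```

```bash
python3 - <<'E'
from h import *
s=robot.read_state();print(s["position"],s["orientation"],s["contact_force"])
p=camera_params("wrist");a,d=camera("wrist");w=world("wrist",d,p);np.savez("w1.npz",a=a,d=d,w=w)
print(p["vertical_fov"],p["cx"],p["cy"],np.linalg.inv(p["view"])[:3])
cv2.imwrite("pics/w1.png",a[...,::-1])
# local frame heights map
c,sn=np.cos(np.radians(-5)),np.sin(np.radians(-5));
dx=w[...,0]-.6101;dy=w[...,1]+.1134
L=np.stack([c*dx+sn*dy,-sn*dx+c*dy,w[...,2]-.018],-1)*1000
for y0 in(-40,-20,0,20,35):
    m=(abs(L[...,1]-y0)<4)&(d>0)&(abs(L[...,0])<30)
    Q=L[m];print(y0,[(b,round(float(np.median(Q[(Q[:,0]>=b)&(Q[:,0]<b+3)][:,2])),1)) for b in range(-24,24,3) if ((Q[:,0]>=b)&(Q[:,0]<b+3)).sum()>2])
m=(L[...,2]>15)&(L[...,2]<30)&(abs(L[...,0])<30)&(abs(L[...,1])<120);print(rect(w[m]))
m=(L[...,2]>55)&(abs(L[...,0])<30)&(L[...,1]>30)&(L[...,1]<120);print(m.sum(),rect(w[m]),rect(L[m]/1000))
E
```

```text
[ 0.60969009 -0.06512692  0.23023594] [6.42653389e-04 7.37745742e-01 6.75078120e-01 5.81941336e-04] [-0.65172974  0.37946993 -1.00184281]
65.70646984690485 320.27788398507266 200.0830024257798 [[ 0.99605634 -0.08458963 -0.02676496  0.61659934]
 [-0.08870282 -0.94300552 -0.32073728  0.01808639]
 [ 0.00189154  0.32184653 -0.94678996  0.34749376]]
-40 [(-24, -3.0), (-21, -3.1), (-18, 19.5), (-15, 2.5), (-12, 19.4), (-9, 15.3), (-6, 12.1), (-3, -0.4), (0, -0.1), (3, 18.4), (6, 19.7), (9, -3.2), (12, -3.5), (15, -3.1), (18, -3.5), (21, -4.4)]
-20 [(-24, -3.1), (-21, -2.9), (-18, 8.8), (-15, -0.0), (-12, 18.4), (-9, 15.7), (-6, 12.0), (-3, -0.3), (0, -0.2), (3, 18.8), (6, 19.6), (9, -2.9), (12, -3.2), (15, -3.1), (18, -3.7), (21, -4.2)]
0 [(-24, -3.2), (-21, -2.9), (-18, 18.6), (-15, -0.1), (-12, 18.9), (-9, 15.5), (-6, 12.5), (-3, -0.2), (0, 0.0), (3, 18.7), (6, 19.3), (9, -3.1), (12, -3.3), (15, -3.2), (18, -3.1), (21, -5.2)]
20 [(-24, -3.3), (-21, -2.4), (-18, 19.4), (-15, 0.1), (-12, 18.6), (-9, 15.8), (-6, 12.9), (-3, -0.1), (0, 0.4), (3, 19.0), (6, 20.4), (9, -3.3), (12, -2.7), (15, -3.2), (18, -3.2), (21, -4.4)]
35 [(-24, -3.7), (-21, -2.0), (-18, 19.5), (-15, 18.7), (-12, 19.3), (-9, 16.3), (-6, 12.7), (-3, -0.5), (0, 0.0), (3, 18.4), (6, 19.9), (9, 7.2), (12, -3.5), (15, -3.0), (18, 206.3), (21, -3.8)]
(array([ 605.4, -102.5]), array([147.9,  28.1]), 85.17)
14693 (array([614.9, -57.9]), array([36.7, 60. ]), 85.0) (array([-0. , 55.7]), array([60. , 36.7]), 0.0)
```

View pics/w1.png

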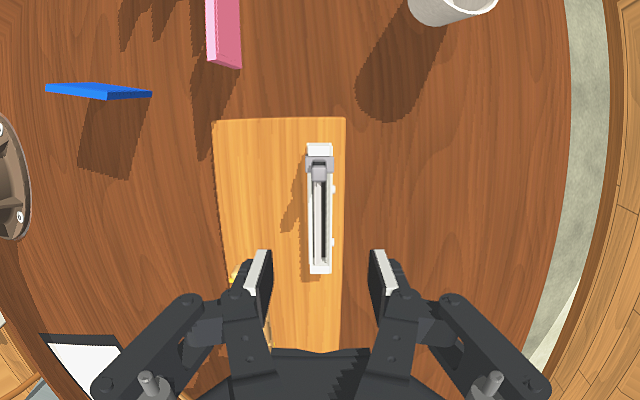

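The wrist view shows the stop at the far end of the rail (318,168) against its end stop, with the pocket open from (320,185) to (320,260). Next is the rack.

Request:
carry_out([
  [[0.12,-0.04,0],0,40],
  [[0.25,-0.08,0],0,40],
  [[0.38,-0.12,0],0,40],
  [[0.5,-0.16,0],0,40],
  [[0.62,-0.2,0],0,40],
  [[0.75,-0.24,0],0,40],
  [[0.88,-0.28,0],0,40],
  [[1,-0.32,0],0,40],
  [[1,-0.32,0],0,40],
  [[1,-0.32,0],0,40],
])

```text
time: 11.4
position: [0.5751, 0.0882, 0.2293]
orientation: [0.0, 0.738, 0.675, 0.0]
contact_force: [0.4, 0.4, 0.8]
finger_gap: 0.0398
gripper_force: 0.0
```

Request:
carry_out([
  [[0.12,-0.04,0],-0.01,40],
  [[0.25,-0.08,0],-0.02,40],
  [[0.38,-0.12,0],-0.03,40],
  [[0.5,-0.16,0],-0.04,40],
  [[0.62,-0.18,0],-0.05,40],
  [[0.75,-0.22,0],-0.056,40],
  [[0.88,-0.25,0],-0.056,40],
  [[1,-0.28,0],-0.056,40],
  [[1,-0.28,0],-0.056,40],
  [[1,-0.28,0],-0.056,40],
])

```text
time: 12.65
position: [0.5464, 0.2413, 0.2293]
orientation: [0.0, 0.707, 0.707, -0.0]
contact_force: [-0.7, 1.5, -0.2]
finger_gap: 0.0399
gripper_force: 0.0
```

```bash
python3 - <<'E'
from h import *
s=robot.read_state();print(s["position"],s["orientation"])
p=camera_params("wrist");a,d=camera("wrist");w=world("wrist",d,p)
cv2.imwrite("pics/w2.png",a[...,::-1])
m=(w[...,2]>.09)&(w[...,2]<.108)&(d>0)&(abs(w[...,1]-.25)<.07)
for x0 in(.444,.496,.548):
    k=m&(abs(w[...,0]-x0)<.02);print(k.sum(),rect(w[k]) if k.sum()>3 else"")
z=np.load("w1.npz");w=z["w"];c,sn=np.cos(np.radians(-5)),np.sin(np.radians(-5))
dx=w[...,0]-.6075;dy=w[...,1]+.1125;L=np.stack([c*dx+sn*dy,-sn*dx+c*dy,w[...,2]-.018],-1)*1000
k=(abs(L[...,1])<40)&(abs(L[...,0])<20);Q=L[k]
print([(b/1.,round(float(np.median(Q[(Q[:,0]>=b)&(Q[:,0]<b+1)][:,2])),1)) for b in range(-18,18)])
E
```

```text
[0.5463938  0.24132491 0.22925776] [ 1.16386660e-05  7.07163734e-01  7.07049822e-01 -5.35924987e-05]
919 (array([443.3, 261.5]), array([60.7, 10.1]), 89.63)
894 (array([495.5, 261. ]), array([60.5,  9.2]), 89.9)
1250 (array([546.7, 251. ]), array([ 9. , 99.7]), 0.17)
[(-18.0, -3.1), (-17.0, -2.9), (-16.0, -2.1), (-15.0, -2.1), (-14.0, 19.6), (-13.0, 19.6), (-12.0, 0.2), (-11.0, -0.3), (-10.0, -0.2), (-9.0, 1.0), (-8.0, 19.7), (-7.0, 19.0), (-6.0, 16.9), (-5.0, 14.9), (-4.0, 15.0), (-3.0, 12.9), (-2.0, 11.1), (-1.0, nan), (0.0, -0.3), (1.0, -0.2), (2.0, -0.3), (3.0, -0.2), (4.0, -0.3), (5.0, 15.7), (6.0, 17.5), (7.0, 19.3), (8.0, 19.3), (9.0, 20.0), (10.0, 19.4), (11.0, -2.8), (12.0, -2.9), (13.0, -3.3), (14.0, -3.4), (15.0, -3.4), (16.0, -3.3), (17.0, -3.3)]
  return _methods._mean(a, axis=axis, dtype=dtype,
  ret = ret.dtype.type(ret / rcount)
```

View pics/w2.png

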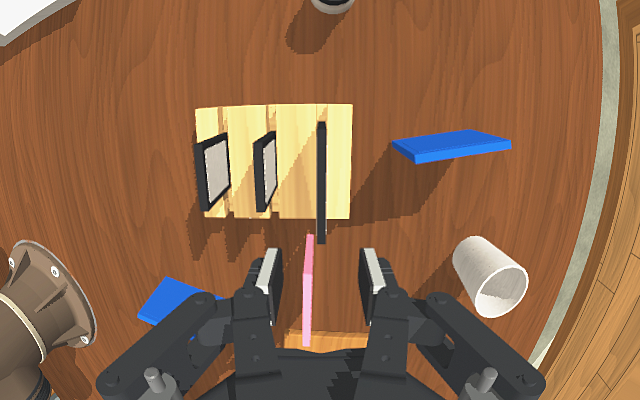

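The wrist view shows the wide holder at (321,180) in the right-hand slot, between the open fingers' lines, with the narrow ones at (214,172) and (265,170). I'm going down to grasp it.

Request:
carry_out([
  [[0.058,0.004,0.1],0,40],
  [[0.058,0.004,0.25],0,40],
  [[0.058,0.004,0.4],0,40],
  [[0.058,0.004,0.55],0,40],
  [[0.058,0.004,0.7],0,40],
  [[0.058,0.004,0.85],0,40],
  [[0.058,0.004,0.95],0,40],
  [[0.058,0.004,1],0,40],
  [[0.058,0.004,1],0,40],
  [[0.058,0.004,1],0,30],
])

```text
time: 13.95
position: [0.5478, 0.2504, 0.0804]
orientation: [0.001, 0.707, 0.707, 0.001]
contact_force: [0.3, -0.4, 7.1]
finger_gap: 0.0301
gripper_force: 0.4
```

Request:
carry_out([
  [[0,0,0],0,2],
  [[0,0,0],0,2],
  [[0,0,0],0,2],
  [[0,0,0],0,2],
  [[0,0,0],0,2],
  [[0,0,0],0,2],
  [[0,0,0],0,2],
  [[0,0,0],0,2],
  [[0,0,0],0,2],
  [[0,0,0],0,2],
], newtons=60)

```text
time: 15.2
position: [0.5474, 0.2504, 0.0803]
orientation: [0.0, 0.707, 0.707, 0.001]
contact_force: [-1.0, 0.3, 8.2]
finger_gap: 0.0076
gripper_force: 59.0
```

Request:
carry_out([
  [[0,0,-0.05],0,2],
  [[0,0,-0.1],0,2],
  [[0,0,-0.2],0,2],
  [[0,0,-0.3],0,2],
  [[0,0,-0.45],0,2],
  [[0,0,-0.6],0,2],
  [[0,0,-0.75],0,2],
  [[0,0,-0.85],0,2],
  [[0,0,-0.85],0,2],
  [[0,0,-0.85],0,2],
])

```text
time: 16.45
position: [0.5467, 0.2501, 0.2062]
orientation: [-0.0, 0.707, 0.707, -0.0]
contact_force: [-0.3, -0.2, -0.8]
finger_gap: 0.0075
gripper_force: 58.5
```

```bash
python3 - <<'E'
from h import *
s=robot.read_state();print(s["position"],s["orientation"],s["contact_force"],s["finger_gap"])
a,d=camera("side");w=world("side",d);b,_=camera("wrist")
im=np.zeros((400,640,3),np.uint8);im[:400,:320]=a[0:400,180:500];im[:,320:]=b[:,160:480];cv2.imwrite("pics/s3.png",im[...,::-1])
m=(w[...,2]>.12)&(d>0)&(abs(w[...,0]-.547)<.03)&(abs(w[...,1]-.25)<.07)
print(m.sum(),w[m].min(0),w[m].max(0))
E
```

```text
[0.54666658 0.25011036 0.20616443] [-2.62427162e-04  7.07199187e-01  7.07014177e-01 -4.40036142e-04] [-0.28708334 -0.17058774 -0.78650136] 0.0074525770385264175
3458 [0.51700496 0.18000579 0.13668803] [0.57694509 0.30146478 0.48210594]
```

View pics/s3.png

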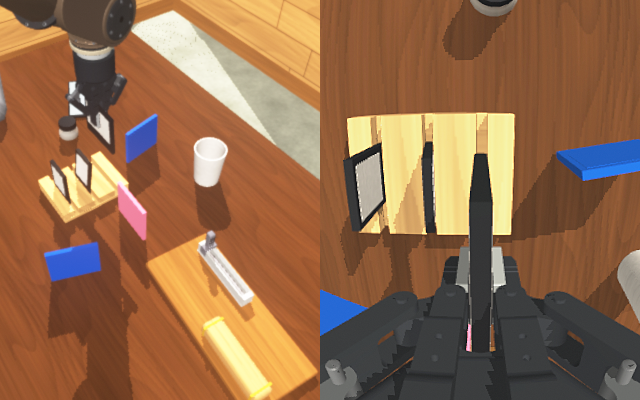

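The holder is held square and clear of the rack (wrist half, (480,250)). The others are undisturbed. I'm carrying it to the rail.

Request:
carry_out([
  [[-0.1,0.01,0],0,2],
  [[-0.22,0.03,0],0.01,2],
  [[-0.35,0.05,0],0.02,2],
  [[-0.48,0.06,0],0.03,2],
  [[-0.62,0.08,0],0.04,2],
  [[-0.75,0.1,0],0.05,2],
  [[-0.88,0.12,0],0.056,2],
  [[-1,0.133,0],0.056,2],
  [[-1,0.133,0],0.056,2],
  [[-1,0.133,0],0.056,2],
])

```text
time: 17.8
position: [0.5669, 0.1003, 0.2068]
orientation: [-0.0, 0.738, 0.675, 0.0]
contact_force: [0.8, -0.5, -1.6]
finger_gap: 0.0076
gripper_force: 58.4
```

Request:
carry_out([
  [[-0.1,0.03,0],0,2],
  [[-0.22,0.06,0],0,2],
  [[-0.35,0.1,0],0,2],
  [[-0.48,0.14,0],0,2],
  [[-0.62,0.18,0],0,2],
  [[-0.75,0.22,0],0,2],
  [[-0.88,0.25,0],0,2],
  [[-1,0.28,0],0,2],
  [[-1,0.28,0],0,2],
  [[-1,0.28,0],0,2],
])

```text
time: 19.05
position: [0.5954, -0.0528, 0.2067]
orientation: [-0.0, 0.738, 0.675, 0.0]
contact_force: [-0.3, 0.4, -1.8]
finger_gap: 0.0074
gripper_force: 58.4
```

Request:
carry_out([
  [[-0.1,0.03,0],0,2],
  [[-0.22,0.06,0],0,2],
  [[-0.35,0.1,0],0,2],
  [[-0.388,0.115,0],0,2],
  [[-0.388,0.115,0.1],0,2],
  [[-0.388,0.115,0.2],0,2],
  [[-0.388,0.115,0.35],0,2],
  [[-0.388,0.115,0.48],0,2],
  [[-0.388,0.115,0.52],0,2],
  [[-0.388,0.115,0.52],0,2],
])

```text
time: 20.3
position: [0.6075, -0.112, 0.1283]
orientation: [-0.0, 0.737, 0.675, -0.0]
contact_force: [-0.7, 0.2, -1.4]
finger_gap: 0.0071
gripper_force: 58.4
```

```bash
python3 - <<'E'
from h import *
s=robot.read_state();print(s["position"],s["orientation"],s["contact_force"],s["finger_gap"])
for n in("side","wrist","top"):
    p=camera_params(n);a,d=camera(n);w=world(n,d,p);np.savez(n+"4.npz",a=a,d=d,w=w)
    if n=="side": x=a[170:370,330:530]
    if n=="wrist": y=a[50:350,170:470]
c,sn=np.cos(np.radians(-5)),np.sin(np.radians(-5))
for n in("side","wrist","top"):
    w=np.load(n+"4.npz")["w"];dx=w[...,0]-.6075;dy=w[...,1]+.1125;L=np.stack([c*dx+sn*dy,-sn*dx+c*dy,w[...,2]-.018],-1)*1000
    m=(L[...,2]>44)&(L[...,2]<76)&(abs(L[...,0])<25)&(abs(L[...,1])<56);k=m&(abs(L[...,1])>20)
    if k.sum()>5: print(n,k.sum(),"plate",np.percentile(L[k],[2,50,98],axis=0).round(1).tolist())
    m=(L[...,2]>15)&(L[...,2]<30)&(abs(L[...,0])<30)&(abs(L[...,1])<120);print(n,"rail",m.sum(),rect(L[m]/1000))
im=np.hstack([cv2.resize(x,(400,400)),cv2.resize(y,(400,400))]);cv2.imwrite("pics/s4.png",im[...,::-1])
E
```

```text
[ 0.60747221 -0.11203672  0.12830892] [-4.13704475e-04  7.37440426e-01  6.75412029e-01 -1.93423826e-04] [-0.72999686  0.1542363  -1.36733324] 0.007145889913654129
side 219 plate [[-4.1, -50.7, 45.3], [-2.7, -30.8, 57.8], [4.1, 46.9, 75.2]]
side rail 509 (array([-2.3,  8.3]), array([ 25.5, 149.6]), 1.44)
wrist 144 plate [[-3.7, 50.3, 46.2], [0.1, 50.7, 61.7], [3.7, 51.1, 75.0]]
wrist rail 2206 (array([-2.8, 29.7]), array([ 29.2, 106.8]), 0.43)
top 24 plate [[-2.6, 33.8, 48.4], [-1.6, 44.1, 62.9], [4.9, 49.0, 75.8]]
top rail 116 (array([-2.3, 55.2]), array([53. , 26.9]), 89.6)
```

View pics/s4.png

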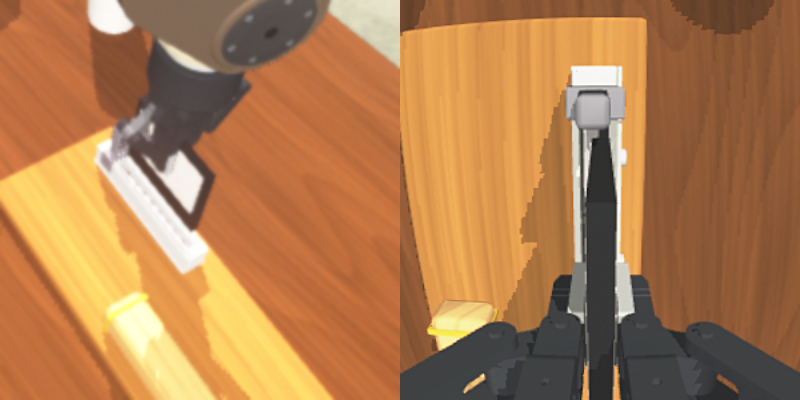

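The side crop (left) shows the plate above the rail slot. The wrist crop (right) shows it at (600,200), in line over the pocket and clear of the stop at (595,105). I'm lowering it slowly.

Request:
carry_out([
  [[0,-0.005,0.04],0,2],
  [[0,-0.005,0.08],0,2],
  [[0,-0.005,0.11],0,2],
  [[0,-0.005,0.13],0,2],
  [[0,-0.005,0.15],0,2],
  [[0,-0.005,0.17],0,2],
  [[0,-0.005,0.18],0,2],
  [[0,-0.005,0.19],0,2],
  [[0,-0.005,0.2],0,2],
  [[0,-0.005,0.2],0,2],
])

```text
time: 21.7
position: [0.607, -0.1124, 0.0989]
orientation: [0.0, 0.738, 0.675, 0.0]
contact_force: [1.3, -1.5, 1.0]
finger_gap: 0.0071
gripper_force: 58.7
```

Request:
carry_out([
  [[0,0,0.01],0,2],
  [[0,0,0.02],0,2],
  [[0,0,0.03],0,2],
  [[0,0,0.04],0,2],
  [[0,0,0.05],0,2],
  [[0,0,0.06],0,2],
  [[0,0,0.067],0,2],
  [[0,0,0.073],0,2],
  [[0,0,0.073],0,2],
  [[0,0,0.073],0,2],
], newtons=80)

```text
time: 22.95
position: [0.6069, -0.1124, 0.0883]
orientation: [0.0, 0.738, 0.675, 0.0]
contact_force: [0.4, -0.8, 5.7]
finger_gap: 0.007
gripper_force: 79.3
```

Request:
carry_out([
  [[0,0,0.004],0,2],
  [[0,0,0.008],0,2],
  [[0,0,0.012],0,2],
  [[0,0,0.012],0,2],
  [[0,0,0.012],0,2],
  [[0,0,0.012],0,2],
  [[0,0,0.012],0,2],
  [[0,0,0.012],0,2],
  [[0,0,0.012],0,2],
  [[0,0,0.012],0,2],
])

```text
time: 24.2
position: [0.6071, -0.1124, 0.0883]
orientation: [0.001, 0.738, 0.675, 0.0]
contact_force: [-4.8, 1.0, 22.5]
finger_gap: 0.0074
gripper_force: 82.2
```

```bash
python3 - <<'E'
from h import *
c,sn=np.cos(np.radians(-5)),np.sin(np.radians(-5));im=[]
for n in("side","wrist"):
    p=camera_params(n);a,d=camera(n);w=world(n,d,p);dx=w[...,0]-.6075;dy=w[...,1]+.1125;L=np.stack([c*dx+sn*dy,-sn*dx+c*dy,w[...,2]-.018],-1)*1000
    k=(L[...,2]>40)&(L[...,2]<130)&(abs(L[...,0])<10)&(abs(L[...,1])>25)&(abs(L[...,1])<54)&(d>0)
    print(n,k.sum(),np.percentile(L[k],[2,50,98],axis=0).round(1).tolist())
    im.append(cv2.resize(a[170:370,330:530] if n=="side" else a[50:350,170:470],(400,400)))
cv2.imwrite("pics/s5.png",np.hstack(im)[...,::-1]);s=robot.read_state();print(s["time"],s["contact_force"],s["position"])
E
```

```text
side 314 [[-4.7, -51.2, 41.4], [-2.8, -38.1, 75.4], [5.1, 48.4, 93.9]]
wrist 2281 [[-4.5, 25.8, 46.9], [-0.8, 44.0, 91.3], [3.2, 50.8, 92.7]]
24.3 [-4.83185717  1.26142162 23.36449415] [ 0.6070652  -0.11237824  0.08828043]
```

View pics/s5.png

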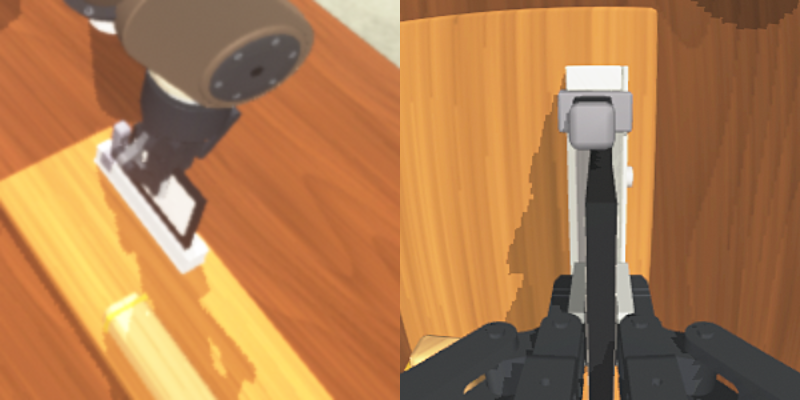

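The plate's top is 92 mm above the pocket floor, so the foot is home. It stands upright behind the lip ((600,200) in the wrist crop), the stop is at its end (595,110), and the press is steady.

```bash
python3 -c "
from plant import sign_off
print(sign_off())"
```

```text
the job is handed in; nothing more can be done
None
```

The size stop is at its outer end stop, and the wide holder is seated on the pocket floor and still held pressed down with about 20 N on the tool. I handed the job in at about 24 s; no verdict came back.

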